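# Push the ink jar aside and flip the swatch-card box open

## Robot

A 7-joint arm with a two-finger parallel gripper is mounted at the origin on a cart in front of the work surface, level with it; the furniture and walls round the work are solid. World frame = base frame: x ahead of the robot, y to its left, z up, the work surface at z = 0. Lengths are in mm, angles in rad, forces in N, time in s.
With the tool pointing down it reaches from about 400 to 875 mm from the base axis. Payload 19.3 kg.
Tool frame: the origin (TCP) lies at the very end of the fingers, on their centre line; the grasp point (between the pads) lies 19 mm behind it (grip_point_offset is the z of the grasp point in the tool frame, in mm); z points along the fingers, x is the direction in which the jaws open and shut, and the axes are right-handed (so a half turn about z gives the same grasp; the last joint's range is limited). The gripper opens to 85 mm and grips with 20 to 120 N. Pads are 22 mm wide; open, the fingers measure 114 mm over their backs; the gripper's body (76 mm by 85 mm) begins 54 mm behind the grasp point. The pads swing forward as they close: fully open they stand 13 mm farther back than shut.
Start: joints at [-1.224, 0.521, -0.036, 1.599, 0.021, 1.021, -0.113], TCP at [253.04, 571.477, 231.291] pointing down, gripper open.
Joint ranges: [-2.91, 2.91], [-0.3, 2.13], [-1.5, 1.42], [0.17, 2.43], [-1.26, 4.41], [0.16, 1.93], [-2.52, 2.52]. Speed limits (rad/s): [1.89, 1.89, 2.39, 2.39, 3.01, 3.01, 3.01].

## Interface

Orientations are given as a 3x3 rotation matrix whose columns are the frame's x, y, z axes.
In Python, from workcell import movep, movel, goto_joints, open_gripper, clamp, wait, inverse_kinematics, read_state, camera, PlanningError, finish_job, grip_point_offset gives the robot as it stands. Calls block until the motion is done:
- movep(position, orientation): joint-space move of the TCP to a pose.
- movel(position, frame=None, max_speed=150, guard=None): straight line of the TCP; frame=None keeps the orientation; max_speed is the mean speed in mm/s. With guard (N) it stops when the force on the tool has changed by that much, and returns True; else False.
- goto_joints(angles): joint-space move.
- open_gripper() and clamp(): open the fingers fully, or close them until they stop; the grip force is fixed at half the most.
- wait(seconds).
- inverse_kinematics(position, orientation): joint angles nearest the present ones, or None.
- read_state(): the state.
- camera(name): name is "side" or "top" or "wrist"; returns a dict with "image" (420x560x3 uint8, blue, green, red), "range_z" (420x560 float32, mm along the optical axis (not along the pixel's ray), 0 where there is no reading), "fx", "fy", "cx", "cy" (pixels), "cam_to_world" (4x4, takes a point from camera to world coordinates). Camera axes: x right, y up, looking along -z (the intrinsics and any distortion apply to the point x, -y, -z); pixel columns grow to the right and rows downward; lengths in mm; the calibration is good to about 2 mm. The wrist camera is an equidistant fisheye: a pixel r from the principal point sees the ray r / f radians off the axis. A picture is of the moment at which its call begins.
A pose or a line that the arm cannot do raises PlanningError and nothing moves.
- finish_job(): hands the job in, once; it reports no verdict.
The state is a dict: "time": time; "qpos": joint angles; "qvel": joint speeds; "joint_efforts": joint torques, N m; "eef_pos": TCP position; "tool_rot": TCP orientation; "ft_force": force on the tool from outside, world axes, zero at the start; "torque": the same for the moment, N m; "finger_gap": finger opening in mm.
Only numpy, scipy, OpenCV 4.12 (cv2) and the standard library are available. Lean on these libraries where they do the work, as an engineer would, in place of code of your own. Each camera call takes 0.05 s, during which the arm holds its last target.

## Task

The red ink jar stands in front of the blue swatch-card box. First push the jar gently sideways along the bench, to either side, until no part of it stands in front of the box; then put a fingertip under the steel lip of the lid and swing the lid up and over past upright, so that it stays leaning fully open by its own weight. Grip and lift nothing (only the lid swings up), keep the jar standing, do not shift the box, and leave everything else on the bench alone.

Things in the scene. Friction and masses are not known exactly. Their poses are not given: they have to be found in the camera images.
- card_box: Blue box of upright coloured swatch cards, 120 (own x, front to back) x 140 (own y, left-right) x 85 mm high, 1.5 kg, loose on the bench, shut by a blue lid with a white panel; its top when shut is about 92 mm above the bench. Origin: centre of the underside. Own -x is the front (lip and label-holder side, turned roughly to the robot), own z up. The hinge runs along own y at the rear top edge.
- lid_lip (a point): Middle of the outer, lower edge of the lid's steel lip. The lip is 60 mm wide (own y), 5 mm thick and sticks out 22 mm in front of the box's front face; with the lid shut its underside is 86 mm above the bench and the space below it is free once the jar is away. 144 mm from the hinge line. Axes turn with the lid: x along the lid from lip to hinge, z out of its outer face.
- lid_hinge (a point): Middle of the hinge line, level with the lid's underside: 62 mm behind the box's centre and 86 mm above the bench. Axes turn with the lid.
- card_lid (a joint): Lid angle in rad: 0 shut, grows as the lip rises and swings back over the hinge, 1.57 upright, 2.0 fully open against its stop. The lid (0.18 kg, 6 mm thick) swings freely: below about 1.5 it falls shut, past about 1.65 it falls open by itself. Lifting it at the lip takes about 1 N.
- red_jar: Ink jar with red contents and a pale yellow screw lid, 70 mm across, 76 mm high, about 0.18 kg (varies), loose, standing 16 to 32 mm in front of the box's front face, before the lip. Origin: centre of the underside, own z up. It slides upright when pushed in its lower half.
- white_bottle: White plastic bottle with a white cap, 60 mm across, 140 mm high, standing; bystander. Origin: centre of the underside.
- dark_jar: Ink jar with dark brown contents and a yellow lid, 70 mm across, 76 mm high; bystander. Origin: centre of the underside.
- yellow_jar: Ink jar with yellow contents and a yellow lid, 63 mm across, 72 mm high; bystander. Origin: centre of the underside.
- amber_bottle: Amber bottle with a white cap, 42 mm across, 85 mm high; bystander. Origin: centre of the underside.
There are look-alikes about, which are no part of the job. Leave any green or purple look-alike of the red_jar alone.

How it is judged (in metres and radians):
On the way, in this order (a step that is already met when the one before it is completed fails the run):
1. the red jar stands clear of the front of the box, to one side, with the lid still shut ((y of red_jar in the frame of card_box above 0.1 m or y of red_jar in the frame of card_box below -0.1 m) and height (world z) of red_jar below 0.012 m and angle between red_jar's own z axis and vertical below 0.1 rad and linear speed of red_jar below 0.02 m/s and value of joint card_lid below 0.15 rad), for 0.2 s.
2. the lid has been swung past upright (value of joint card_lid above 1.7 rad), for 0.1 s.
At the end, for the whole second after the job is handed in: The lid leans open at more than 1.9 rad (stop at 2.0) by itself; the red jar stands upright on the bench with its centre more than 100 mm to the left or right of the box's centre line; the box stands level within 30 mm of its start, the bystanders within 20 mm of theirs ((y of red_jar in the frame of card_box above 0.1 m or y of red_jar in the frame of card_box below -0.1 m) and height (world z) of red_jar below 0.012 m and angle between red_jar's own z axis and vertical below 0.1 rad and linear speed of red_jar below 0.02 m/s and value of joint card_lid above 1.9 rad and velocity of joint card_lid below 0.05 rad/s and distance of card_box from where it was at the start of the episode below 0.03 m and angle between card_box's own z axis and vertical below 0.05 rad and distance of each of white_bottle, dark_jar, yellow_jar, amber_bottle from where it was at the start of the episode below 0.02 m); the robot touches nothing.
It fails at once if the red jar is lifted more than 12 mm or tipped (height (world z) of red_jar above 0.012 m or angle between red_jar's own z axis and vertical above 0.35 rad).
It fails at once if the red jar is gripped or shoved hard (over 20 N) (contact force between the fingers and red_jar above 20 N).
It fails at once if the box or its lid is gripped or forced (over 20 N) (contact force between the fingers and card_box above 20 N).
It fails at once if the box is shifted more than 30 mm or lifted (distance of card_box from where it was at the start of the episode above 0.03 m or height (world z) of card_box above 0.012 m).
It fails at once if the white bottle, the dark jar, the yellow jar or the amber bottle is shifted more than 20 mm (distance of any of white_bottle, dark_jar, yellow_jar, amber_bottle from where it was at the start of the episode above 0.02 m).
It also fails if it takes over 53 s, if anything falls off the work surface, if the arm or the gripper's body presses on something with over 40 N, if the wrist force passes 120 N, or if a joint passes its speed limit or range.

## Working session

There is one attempt and no reset: what is moved stays moved. The work goes in short steps, each a Python script; the robot and the scene stay as the last script left them, time stands still between calls to the robot, and variables do not carry over. Pictures are saved under pics/ and viewed, and the job is handed in when it is done.

```bash
mkdir -p pics; ls; python3 - <<'E'
from workcell import *
import cv2,numpy as np,pickle
for n in ["top","side","wrist"]:
    c=camera(n); cv2.imwrite(f"pics/{n}0.png",c["image"]); pickle.dump(c,open(f"pics/{n}0.pkl","wb"))
    print(n,c["fx"],c["fy"],c["cx"],c["cy"],np.round(c["cam_to_world"],3).tolist())
s=read_state(); print(s["time"],s["finger_gap"],s["eef_pos"],np.round(s["tool_rot"],2).tolist(),grip_point_offset)
E
```

```text
pics
top 461.84380845568614 461.84380845568614 274.29928854242235 201.43331998806886 [[-0.026, 0.991, -0.131, 385.061], [-1.0, -0.026, 0.001, 73.283], [-0.002, 0.131, 0.991, 1430.101], [0.0, 0.0, 0.0, 1.0]]
side 410.89995017050626 410.89995017050626 276.9473054355127 208.67147829050924 [[0.972, 0.111, -0.209, 367.438], [-0.236, 0.429, -0.872, -742.164], [-0.008, 0.896, 0.443, 489.586], [0.0, 0.0, 0.0, 1.0]]
wrist 325.19226210127806 325.19226210127806 280.4528031563011 209.80891190756358 [[0.406, -0.881, -0.243, 191.655], [0.914, 0.391, 0.108, 597.756], [-0.0, -0.266, 0.964, 372.698], [0.0, 0.0, 0.0, 1.0]]
0.15 85.57500966829708 [252.951962   571.26430003 230.85375095] [[0.4, 0.91, -0.0], [0.91, -0.4, -0.0], [-0.0, 0.0, -1.0]] -18.700000000000003
```

View pics/top0.png

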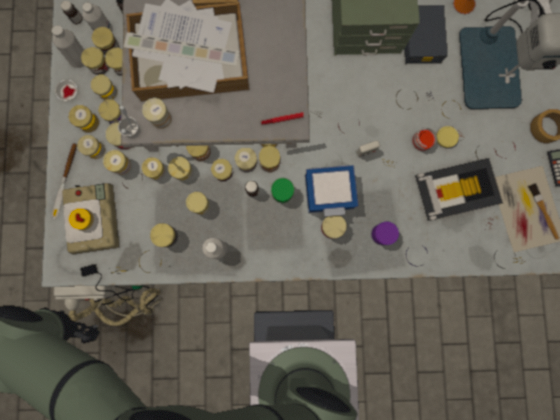

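View pics/side0.png

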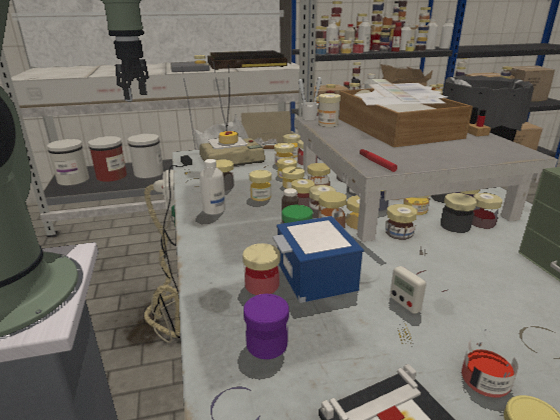

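The top view shows the blue box at (331,190) with its steel lip at (333,211). A pale-lidded jar stands in front at (334,226), and the look-alikes are a green jar at (283,190) and a purple one at (386,233). In the side view these are red contents at (261,272), purple at (267,325) and green at (297,215). The one in front of the lip with red contents fits the description. I'll confirm it in a crop and measure.

```bash
cat > h.py <<'E'
import numpy as np,cv2,pickle
def ray(c,u,v):
    T=np.array(c["cam_to_world"]); d=np.array([(u-c["cx"])/c["fx"],-(v-c["cy"])/c["fy"],-1.0])
    return T[:3,3],T[:3,:3]@d
def onplane(c,u,v,z):
    o,d=ray(c,u,v); return o+d*(z-o[2])/d[2]
def cloud(c):
    T=np.array(c["cam_to_world"]); z=c["range_z"].astype(float)
    v,u=np.mgrid[:z.shape[0],:z.shape[1]]
    p=np.stack([(u-c["cx"])/c["fx"]*z,-(v-c["cy"])/c["fy"]*z,-z],-1)
    P=p@T[:3,:3].T+T[:3,3]; P[z<=0]=np.nan; return P
E
python3 - <<'E'
from h import *
t=pickle.load(open("pics/top0.pkl","rb")); s=pickle.load(open("pics/side0.pkl","rb"))
a=cv2.resize(t["image"][150:270,200:420],None,fx=3.4,fy=3.4,interpolation=cv2.INTER_CUBIC)
cv2.imwrite("pics/tc.png",a)
cv2.imwrite("pics/sc.png",cv2.resize(s["image"][190:370,190:410],None,fx=3.2,fy=3.2,interpolation=cv2.INTER_CUBIC))
P=cloud(t)
for u,v,n in [(334,226,'red'),(386,233,'purple'),(283,190,'green'),(331,190,'box'),(334,211,'lip'),(213,248,'white'),(252,188,'amber'),(197,202,'y'),(163,236,'d'),(270,157,'j'),(246,158,'j2'),(368,148,'timer'),(300,130,'shelf'),(450,190,'tray'),(375,40,'cabinet')]:
    print(n,np.round(P[v,u]))
E
```

```text
red [ 487. -102.   71.]
purple [ 462. -252.   79.]
green [598.  45.  76.]
box [591. -94.  99.]
lip [ 530. -101.   91.]
white [430. 246. 138.]
amber [605. 137.  85.]
y [570. 302.  70.]
d [471. 401.  73.]
j [697.  81.  84.]
j2 [699. 153.  73.]
timer [ 722. -216.   62.]
shelf [751.  -5. 173.]
tray [ 594. -473.   15.]
cabinet [1051. -248.   97.]
```

View pics/tc.png

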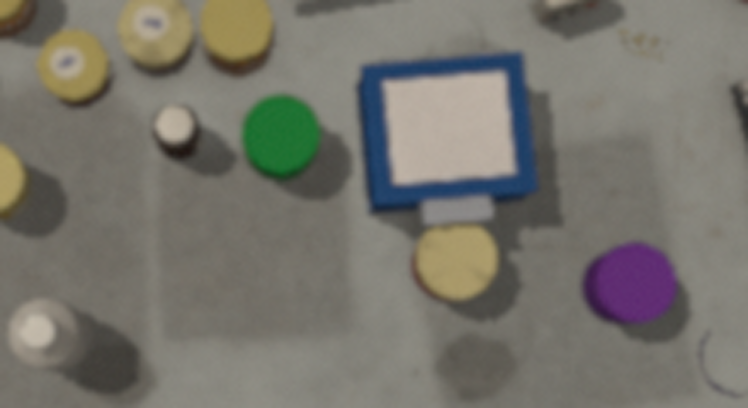

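View pics/sc.png

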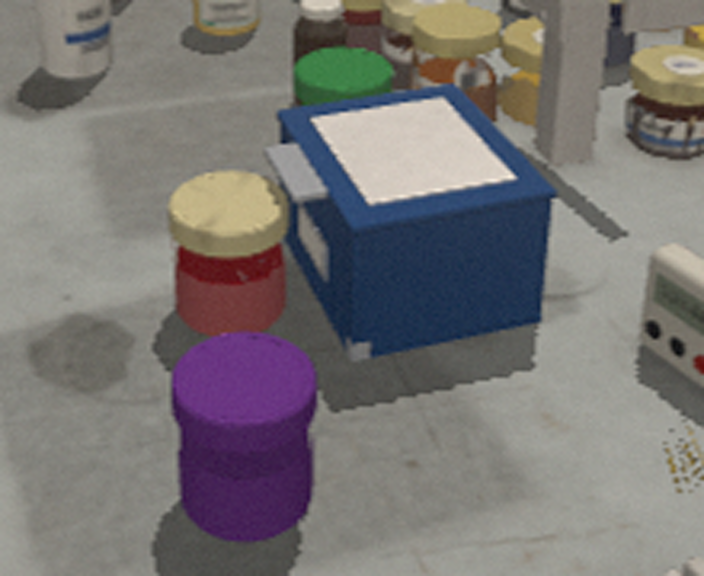

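The crops confirm it: the jar with red contents and a pale lid stands right before the steel lip. Next I'll measure the box yaw and the jar position.

```bash
cat >> h.py <<'E'
def measure(t,verb=True):
    im=t["image"]; hsv=cv2.cvtColor(im,cv2.COLOR_BGR2HSV)
    def biggest(m,roi):
        r=np.zeros_like(m); x0,y0,x1,y1=roi; r[y0:y1,x0:x1]=m[y0:y1,x0:x1]
        cs,_=cv2.findContours(r,cv2.RETR_EXTERNAL,cv2.CHAIN_APPROX_NONE)
        return max(cs,key=cv2.contourArea)
    def hull(m,roi,z):
        c=biggest(m,roi)[:,0].astype(float)
        return np.array([onplane(t,u,v,z)[:2] for u,v in c],np.float32)
    out={}
    white=cv2.inRange(hsv,(0,0,185),(180,60,255))
    blue=cv2.inRange(hsv,(100,130,60),(120,255,255))
    out["panel"]=cv2.minAreaRect(hull(white,(310,165,356,212),92))
    out["blue"]=cv2.minAreaRect(hull(blue,(295,155,366,222),92))
    return out
def jar(t,roi,z=76):
    hsv=cv2.cvtColor(t["image"],cv2.COLOR_BGR2HSV)
    m=cv2.inRange(hsv,(18,60,120),(35,255,255)); r=np.zeros_like(m); x0,y0,x1,y1=roi; r[y0:y1,x0:x1]=m[y0:y1,x0:x1]
    cs,_=cv2.findContours(r,cv2.RETR_EXTERNAL,cv2.CHAIN_APPROX_NONE); c=max(cs,key=cv2.contourArea)[:,0]
    return cv2.minEnclosingCircle(np.array([onplane(t,u,v,z)[:2] for u,v in c],np.float32))
E
python3 - <<'E'
from h import *
t=pickle.load(open("pics/top0.pkl","rb")); s=pickle.load(open("pics/side0.pkl","rb"))
print(measure(t)); print(jar(t,(318,213,352,240)))
# depth-based
for n,c in (("top",t),("side",s)):
    P=cloud(c)
    Q=P[(P[...,2]>85)&(P[...,2]<105)&(np.abs(P[...,0]-590)<110)&(np.abs(P[...,1]+95)<110)]
    print(n,len(Q),cv2.minAreaRect(Q[Q[:,0]>545][:,:2].astype(np.float32)),np.nanmedian(Q[:,2]), Q[:,0].min())
    L=Q[(Q[:,0]<530)]; print("lip",L.mean(0),L.min(0),L.max(0)) if len(L) else 0
    hsv=cv2.cvtColor(c["image"],cv2.COLOR_BGR2HSV)
    m=(hsv[...,0]>=18)&(hsv[...,0]<=35)&(hsv[...,1]>60)
    Q=P[m&(P[...,2]>60)&(P[...,2]<90)&(np.abs(P[...,0]-487)<60)&(np.abs(P[...,1]+100)<70)]
    print("jar",len(Q),cv2.minEnclosingCircle(Q[:,:2].astype(np.float32)),np.median(Q[:,2]))
E
```

```text
{'panel': ((608.67431640625, -111.78047180175781), (66.61864471435547, 64.8516845703125), 0.4617960453033447), 'blue': ((596.8284912109375, -95.31256866455078), (122.6096420288086, 141.0219268798828), 3.361603260040283)}
((488.5598449707031, -100.40125274658203), 35.59180450439453)
top 2146 ((603.2581176757812, -97.68326568603516), (122.56877899169922, 142.6157684326172), 3.059384822845459) 91.838994395388 518.1210861751072
lip [ 524.06130185 -101.8575397    91.13009787] [ 518.12108618 -130.44259637   85.15755566] [529.83383096 -72.1469198   98.47096251]
jar 433 ((488.0701599121094, -102.15463256835938), 35.049686431884766) 73.73983267043377
side 2863 ((602.1151123046875, -95.99665069580078), (122.13723754882812, 145.1501922607422), 3.2074780464172363) 94.13354890714868 517.1857221938668
lip [ 523.74409885 -102.96283541   92.36132014] [ 517.18572219 -131.77090076   88.40172622] [529.97560305 -71.48815805  94.26585694]
jar 809 ((488.4510192871094, -103.1875228881836), 35.18328857421875) 75.91986656531367
```

```bash
cat >> h.py <<'E'
def R(pitch,yaw=0.0): # tool z forward, pitched down; camera side up
    p=np.radians(pitch); c,s=np.cos(yaw),np.sin(yaw)
    z=np.array([np.cos(p),0,-np.sin(p)]); x=np.array([0,-1.,0]); y=np.cross(z,x)
    return np.array([[c,-s,0],[s,c,0],[0,0,1]])@np.stack([x,y,z],1)
E
python3 - <<'E'
from h import *
from workcell import *
y=0.056
for p in (0,10,20,30,40,50,60):
    r=[]
    for pos in [(480,-158,250),(500,-158,27),(495,-28,27),(500,-102,68),(533,-101,70),(533,-101,110),(600,-97,185),(690,-92,185),(500,-100,200)]:
        q=inverse_kinematics(pos,R(p,y)); r.append('-' if q is None else '%.1f,%.1f,%.1f'%(q[0],q[4],q[6]))
    print(p,r)
E
```

```text
0 ['-', '0.9,4.1,2.3', '-', '-', '-', '-', '-', '-0.7,2.7,0.1', '-']
10 ['-', '-', '-', '-', '-', '-', '-', '-0.6,3.1,0.3', '-']
20 ['-', '-', '-', '-', '-', '-', '-', '0.9,3.0,2.5', '-']
30 ['-', '-', '-', '-', '-', '-', '-', '0.8,2.9,2.3', '-']
40 ['-', '-', '-', '-', '-', '-', '0.8,2.8,2.3', '0.6,2.8,2.3', '-']
50 ['-', '-', '-', '-', '-', '-', '0.6,2.5,2.5', '-0.0,4.1,0.7', '-']
60 ['-0.2,-0.9,-0.4', '0.7,2.9,2.2', '-', '0.5,2.8,2.2', '0.5,2.7,2.3', '0.5,2.5,2.4', '-0.0,-1.0,-0.5', '-0.3,-1.2,-0.4', '0.9,1.0,-2.4']
```

```bash
cat >> h.py <<'E'
def RO(az,pitch,roll): # degrees; roll 0: camera side up
    from scipy.spatial.transform import Rotation as Q
    return (Q.from_euler('z',az,degrees=True)*Q.from_euler('y',pitch,degrees=True)).as_matrix()@R(0)@Q.from_euler('z',roll,degrees=True).as_matrix()
E
python3 - <<'E'
from h import *
from workcell import *
import time
pts=[(530,-101,70),(533,-101,110),(560,-99,160),(600,-97,185),(680,-92,190)]
for az in range(-150,151,30):
  for p in (0,20,35,50,):
    for roll in (-90,-45,0,45,90,180):
        M=RO(az,p,roll); k=''
        for pos in pts:
            k+='1' if inverse_kinematics(pos,M) is not None else '0'
        if k.count('1')>=3: print(az,p,roll,k)
E
```

```text
-150 35 -90 11110
-150 35 0 11110
-150 35 45 11110
-150 35 90 11110
-150 35 180 11110
-150 50 -90 11111
-150 50 -45 11110
-150 50 0 11111
-150 50 45 11111
-150 50 90 11111
-150 50 180 11111
-120 0 -90 11111
-120 0 0 11110
-120 0 45 11111
-120 0 90 11111
-120 0 180 11111
-120 20 -90 11111
-120 20 0 11111
-120 20 45 11111
-120 20 90 11111
-120 20 180 11111
-120 35 -90 11111
-120 35 -45 11110
-120 35 0 11111
-120 35 45 11111
-120 35 90 11111
-120 35 180 11111
-120 50 -90 11111
-120 50 -45 11111
-120 50 0 11111
-120 50 45 11111
-120 50 90 11111
-120 50 180 11111
-90 0 -90 11111
-90 0 0 11111
-90 0 45 11111
-90 0 90 11111
-90 0 180 11111
-90 20 -90 11111
-90 20 -45 11111
-90 20 0 11111
-90 20 45 11111
-90 20 90 11111
-90 20 180 11111
-90 35 -90 11111
-90 35 -45 11111
-90 35 0 11111
-90 35 45 11111
-90 35 90 11111
-90 35 180 11111
-90 50 -90 11111
-90 50 -45 11111
-90 50 0 11111
-90 50 45 11111
-90 50 90 11111
-90 50 180 11111
-60 0 -90 11111
-60 0 -45 11110
-60 0 0 11111
-60 0 45 11111
-60 0 90 11111
-60 0 180 11111
-60 20 -45 11111
-60 20 0 11111
-60 20 45 11111
-60 20 90 11111
-60 20 18
[... 1322 characters left out ...]
 20 45 11111
90 20 90 11111
90 20 180 11111
90 35 -90 11111
90 35 -45 11111
90 35 0 11111
90 35 45 11111
90 35 90 11111
90 35 180 11111
90 50 -90 11111
90 50 -45 11111
90 50 0 11111
90 50 45 11111
90 50 90 11111
90 50 180 11111
120 20 -90 11110
120 20 -45 11110
120 20 0 11110
120 20 45 11110
120 20 90 11110
120 20 180 11110
120 35 -90 11111
120 35 -45 11111
120 35 0 11111
120 35 45 11111
120 35 90 11111
120 35 180 11111
120 50 -90 11111
120 50 -45 11111
120 50 0 11111
120 50 45 11111
120 50 90 11111
120 50 180 11111
150 35 -45 11100
150 35 0 11100
150 35 45 11100
150 35 90 11100
150 35 180 11100
150 50 -90 11110
150 50 -45 11110
150 50 0 11110
150 50 45 11110
150 50 90 11110
150 50 180 11110
```

```bash
cat >> h.py <<'E'
from scipy.spatial.transform import Rotation as Q
def RP(back=15,lead=12,roll=0):
    D=np.array([[1,0,0],[0,-1,0],[0,0,-1.]])  # x=+x, down
    # back: body leans to -x ; lead: tip leads to +y
    return (Q.from_euler('y',-back,degrees=True)*Q.from_euler('x',lead,degrees=True)).as_matrix()@D@Q.from_euler('z',roll,degrees=True).as_matrix()
E
python3 - <<'E'
from h import *
from workcell import *
for roll in (0,180):
    M=RP(15,12,roll); print(np.round(M,2).tolist())
    for pos in [(488,-154,250),(488,-154,26),(481,-30,26),(481,-60,200)]:
        q=inverse_kinematics(pos,M); print(roll,pos,None if q is None else np.round(q,2))
M=RO(90,35,0); print(np.round(M,2).tolist())
for pos in [(480,-200,250),(519,-170,66),(519,-115,66),(519,-115,115),(600,-97,185),(680,-92,190)]:
    q=inverse_kinematics(pos,M); print(pos,None if q is None else np.round(q,2))
E
```

```text
[[0.97, 0.05, 0.25], [0.0, -0.98, 0.21], [0.26, -0.2, -0.94]]
0 (488, -154, 250) [-0.41  0.44  1.05  2.04 -0.89  0.97  1.17]
0 (488, -154, 26) [ 0.74  0.7  -0.48  2.14  0.05  0.19  0.36]
0 (481, -30, 26) [ 0.61  0.71 -0.67  2.26  1.35  0.18 -1.17]
0 (481, -60, 200) [-0.49  0.38  0.84  2.19 -0.93  0.71  1.05]
[[-0.97, -0.05, 0.25], [-0.0, 0.98, 0.21], [-0.26, 0.2, -0.94]]
180 (488, -154, 250) [-0.49  0.56  1.24  2.05 -1.01  1.09 -1.85]
180 (488, -154, 26) [ 0.41  0.67 -0.04  2.16 -1.06  0.3  -1.72]
180 (481, -30, 26) [ 0.76  0.79 -0.87  2.26  1.42  0.33  1.94]
180 (481, -60, 200) [-0.7   0.6   1.24  2.2  -1.17  0.97 -1.85]
[[1.0, -0.0, 0.0], [-0.0, -0.57, 0.82], [0.0, -0.82, -0.57]]
(480, -200, 250) [ 0.31  0.83  0.64  1.59 -0.94  1.82  1.23]
(519, -170, 66) [ 0.65  1.   -0.06  1.56 -0.72  1.33  1.06]
(519, -115, 66) [ 0.65  0.97 -0.17  1.65 -0.71  1.21  1.02]
(519, -115, 115) [ 0.57  0.89 -0.04  1.67 -0.78  1.31  1.04]
(600, -97, 185) [ 0.39  0.86  0.13  1.5  -0.9   1.48  0.92]
(680, -92, 190) [ 0.32  0.96  0.18  1.27 -0.96  1.56  0.81]
```

```bash
python3 - <<'E'
from h import *
from workcell import *
for roll in (0,180):
  for back in (0,5,8,11):
   for lead in (8,14,20):
    M=RP(back,lead,roll); r=[]
    for pos in [(486,-154,200),(486,-154,30),(479,-30,30)]:
        q=inverse_kinematics(pos,M); r.append(None if q is None else np.round(q,2).tolist())
    print(roll,back,lead,r)
E
```

```text
0 0 8 [[-0.23, 0.5, 0.71, 1.92, -0.55, 0.96, 0.77], [0.19, 0.69, 0.12, 2.0, -0.42, 0.53, 0.66], [-0.03, 0.65, 0.09, 2.1, -0.47, 0.44, 0.47]]
0 0 14 [[-0.17, 0.54, 0.72, 1.89, -0.66, 1.06, 0.89], [0.26, 0.71, 0.1, 1.97, -0.53, 0.62, 0.8], [0.1, 0.67, 0.0, 2.08, -0.55, 0.48, 0.61]]
0 0 20 [[-0.11, 0.59, 0.74, 1.87, -0.75, 1.17, 1.0], [0.33, 0.74, 0.09, 1.93, -0.61, 0.71, 0.91], [0.22, 0.69, -0.07, 2.06, -0.61, 0.53, 0.72]]
0 5 8 [[-0.3, 0.49, 0.81, 1.99, -0.67, 0.9, 0.91], [0.3, 0.66, -0.01, 2.06, -0.39, 0.4, 0.66], [0.08, 0.63, -0.06, 2.17, -0.39, 0.29, 0.41]]
0 5 14 [[-0.22, 0.53, 0.81, 1.96, -0.77, 1.01, 1.03], [0.38, 0.69, -0.03, 2.02, -0.52, 0.49, 0.84], [0.24, 0.65, -0.17, 2.15, -0.48, 0.33, 0.57]]
0 5 20 [[-0.07, 0.53, 0.68, 1.92, -0.78, 1.07, 1.05], [0.43, 0.72, -0.03, 1.98, -0.62, 0.6, 0.98], [0.34, 0.68, -0.21, 2.12, -0.61, 0.4, 0.77]]
0 8 8 [[-0.35, 0.5, 0.9, 2.03, -0.78, 0.88, 1.02], [0.4, 0.65, -0.13, 2.1, -0.31, 0.32, 0.6], [0.16, 0.62, -0.15, 2.2, -0.29, 0.2, 0.33]]
0 8 14 [[-0.21, 0.5, 0.78, 2.0, -0.8, 0.95, 1.07], [0.49, 0.68, -0.16, 2.06, -0.46, 0.41, 0.8], [0.32, 0.6
[... 1688 characters left out ...]
1, -1.07, 1.23, -1.8], [-0.05, 0.79, 0.58, 2.08, -1.21, 0.74, -1.67], [0.79, 0.81, -0.9, 2.16, 0.93, 0.44, 2.41]]
180 8 20 [[-0.34, 0.81, 1.23, 1.97, -1.12, 1.37, -1.73], [0.01, 0.83, 0.59, 2.04, -1.2, 0.87, -1.63], [1.05, 1.08, -1.26, 2.13, 1.12, 0.72, 2.34]]
180 11 8 [[-0.51, 0.68, 1.23, 2.08, -1.07, 1.05, -1.83], [1.01, 0.85, -0.96, 2.11, 1.06, 0.55, 2.51], [0.5, 0.67, -0.6, 2.23, 1.0, 0.25, 2.24]]
180 11 14 [[-0.42, 0.73, 1.23, 2.04, -1.12, 1.19, -1.75], [0.11, 0.72, 0.37, 2.11, -1.18, 0.59, -1.65], [0.73, 0.76, -0.81, 2.2, 0.96, 0.31, 2.38]]
180 11 20 [[-0.34, 0.79, 1.23, 2.01, -1.16, 1.34, -1.67], [0.17, 0.76, 0.37, 2.07, -1.16, 0.72, -1.62], [0.98, 0.95, -1.09, 2.17, 1.07, 0.5, 2.39]]
```

```bash
python3 - <<'E'
from h import *
from workcell import *
clamp()
M=RP(5,14,0)
movep((482,-154,220),M)
s=read_state(); print(s["time"],s["eef_pos"],np.round(s["qpos"],2),s["finger_gap"])
print(movel((482,-154,110),max_speed=150,guard=8))
for n in ("top","side","wrist"):
    c=camera(n); cv2.imwrite(f"pics/{n}1.png",c["image"])
s=read_state(); print(s["time"],s["eef_pos"],s["ft_force"])
E
```

```text
3.6167 [ 482.31682568 -153.24092735  219.90294742] [-0.27  0.51  0.87  1.95 -0.75  1.05  1.01] 0.07909437230275523
False
4.65 [ 482.44272612 -154.05636788  110.77682427] [ 0.51614272 -1.21941288 -0.11162033]
```

View pics/side1.png

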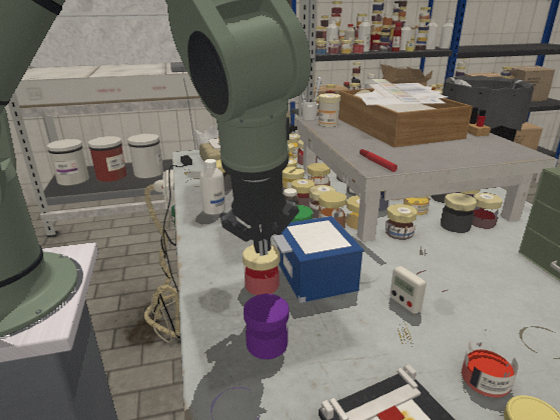

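View pics/wrist1.png

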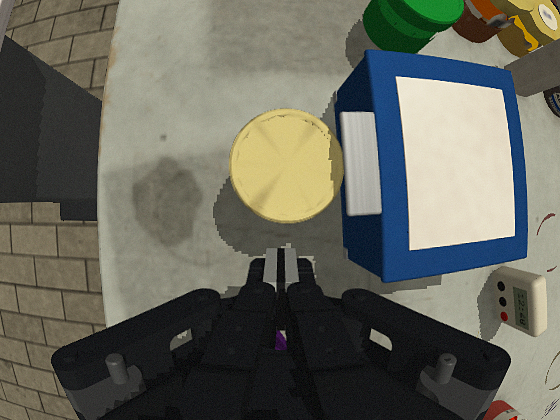

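The wrist view shows the closed fingertips at (280,255), lined up behind the jar lid at (285,165) with a gap. The box and lip are to the right at (360,165). Next I descend and push the jar left.

```bash
python3 - <<'E'
from h import *
from workcell import *
g=movel((482,-154,30),max_speed=80,guard=6); s=read_state(); print(g,s["time"],s["eef_pos"],s["ft_force"])
if not g:
    for k in range(1,6):
        y=-154+k*(124/5); x=482-0.056*(y+154)
        g=movel((x,y,30),max_speed=50,guard=10); s=read_state(); print(g,s["time"],s["eef_pos"],np.round(s["ft_force"],1))
        if g: break
for n in ("top","side","wrist"):
    c=camera(n); cv2.imwrite(f"pics/{n}2.png",c["image"]); pickle.dump(c,open(f"pics/{n}2.pkl","wb"))
E
```

```text
False 5.8 [ 482.21779779 -154.10685963   30.40604263] [ 0.24828185  0.04311394 -0.151265  ]
False 6.45 [ 480.65723299 -129.02244455   30.05770968] [0.3 0.1 0.4]
False 7.1 [ 479.22910326 -104.29063642   30.02974393] [-0.2 -0.9  0.8]
False 7.75 [477.8423663  -79.46428503  30.04319507] [-0.2 -0.1 -0.2]
False 8.4 [476.4665989  -54.73236503  30.03906173] [-0.1 -0.8  0.6]
False 9.05 [475.04557447 -29.90584533  30.04695927] [-0.1  0.3 -0.2]
```

View pics/side2.png

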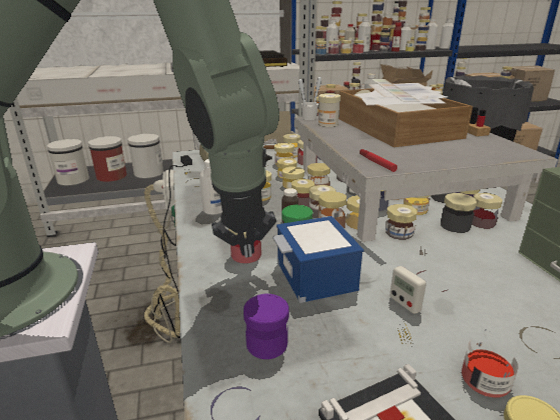

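View pics/wrist2.png

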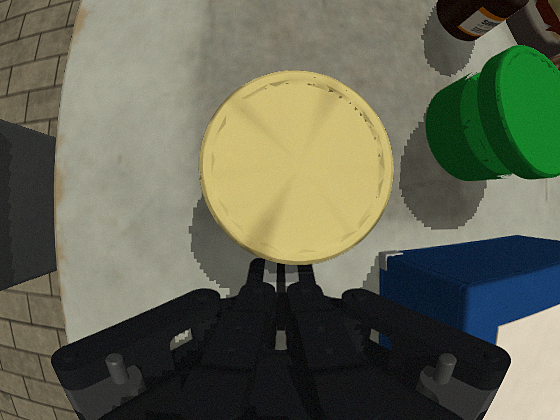

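The wrist view shows the jar lid at (297,167), still centred ahead of the tips and upright. Now I back off, go up and measure.

```bash
python3 - <<'E'
from h import *
from workcell import *
movel((475,-70,35),max_speed=100); movel((475,-120,230),max_speed=200,guard=15)
M=RO(90,35,0)
try:
    movep((470,-260,250),M)
except PlanningError as e: print(e)
t=camera("top"); cv2.imwrite("pics/top3.png",t["image"]); pickle.dump(t,open("pics/top3.pkl","wb"))
s=camera("side"); cv2.imwrite("pics/side3.png",s["image"]); pickle.dump(s,open("pics/side3.pkl","wb"))
st=read_state(); print(st["time"],st["eef_pos"],np.round(st["qpos"],2))
for n,c in (("top",t),("side",s)):
    P=cloud(c)
    Q_=P[(P[...,2]>85)&(P[...,2]<102)&(P[...,0]>510)&(P[...,0]<680)&(np.abs(P[...,1]+95)<90)]
    if len(Q_): print(n,len(Q_),cv2.minAreaRect(Q_[Q_[:,0]>545][:,:2].astype(np.float32)),Q_[:,0].min())
    L=Q_[Q_[:,0]<530]; print("lip",L.min(0),L.max(0)) if len(L) else 0
    hsv=cv2.cvtColor(c["image"],cv2.COLOR_BGR2HSV)
    m=(hsv[...,0]>=18)&(hsv[...,0]<=35)&(hsv[...,1]>60)
    J=P[m&(P[...,2]>60)&(P[...,2]<90)&(np.abs(P[...,0]-485)<70)&(np.abs(P[...,1]-20)<80)]
    if len(J): print("jar",len(J),cv2.minEnclosingCircle(J[:,:2].astype(np.float32)),np.median(J[:,2]))
E
```

```text
12.1917 [ 470.72086174 -258.6480322   250.42745334] [ 0.44  0.86  0.56  1.47 -0.87  1.85  1.21]
top 2143 ((603.8173828125, -97.41766357421875), (122.93341064453125, 142.89096069335938), 2.5619869232177734) 518.1630625475175
lip [ 518.16306255 -130.07802934   85.33215118] [529.96797103 -72.18999129  97.22253848]
jar 446 ((476.8341369628906, 12.175884246826172), 35.103187561035156) 74.19229978606938
side 2457 ((604.9351196289062, -98.67223358154297), (121.07849884033203, 147.10174560546875), 0.5308176279067993) 516.8512750755929
lip [ 516.85127508 -132.2477328    88.95324332] [529.99516026 -70.00905167  94.71598461]
jar 590 ((476.8917541503906, 11.41850471496582), 35.363399505615234) 75.93672785499322
```

View pics/top3.png

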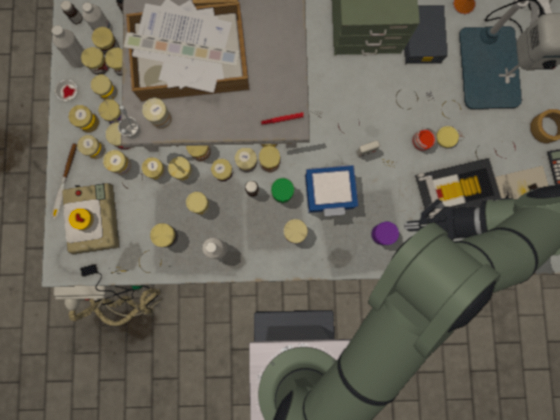

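View pics/side3.png

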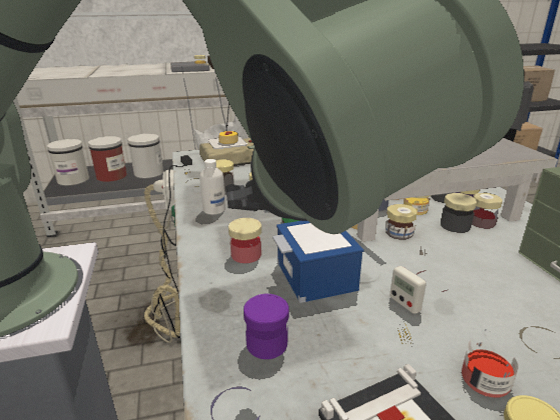

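The jar now sits at about (477,12), roughly +114 mm in the box frame and upright. The box hasn't moved: the lip's outer edge is still at x≈517.5, y −131..−71. Next is the lid. I'll come in from the right-front with the tool pitched, tip under the lip.

```bash
python3 - <<'E'
from h import *
from workcell import *
M=RO(70,55,0)
movep((505,-185,160),M)
print(movel((512,-168,56),max_speed=120,guard=8))
st=read_state(); print(st["time"],st["eef_pos"],np.round(st["qpos"],2),st["ft_force"])
for n in ("top","wrist","side"):
    c=camera(n); cv2.imwrite(f"pics/{n}4.png",c["image"])
for pos in [(518,-127,52),(528,-124,110),(582,-120,170),(647,-105,185),(685,-105,180)]:
    q=inverse_kinematics(pos,M); print(None if q is None else np.round(q,2))
E
```

```text
False
13.8667 [ 512.224864   -168.44320696   56.60107032] [ 0.18  0.87  0.55  1.91 -1.2   1.13  1.19] [0.42585436 0.26373231 0.22287308]
[ 0.14  0.85  0.49  1.96 -1.23  1.05  1.17]
[ 0.07  0.77  0.58  1.94 -1.17  1.13  1.06]
[ 0.01  0.72  0.62  1.8  -1.11  1.22  0.87]
[-0.02  0.77  0.61  1.65 -1.11  1.25  0.74]
[-0.01  0.82  0.6   1.55 -1.12  1.27  0.68]
```

View pics/wrist4.png

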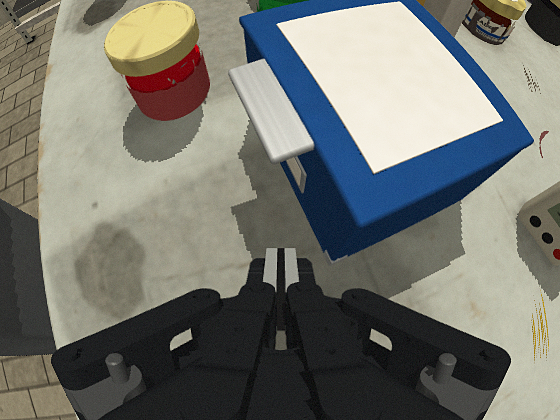

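View pics/side4.png

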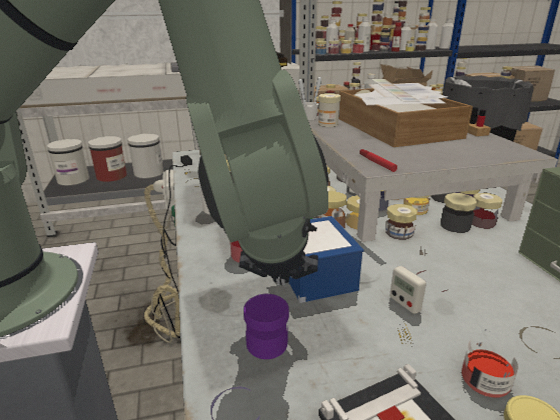

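View pics/top4.png

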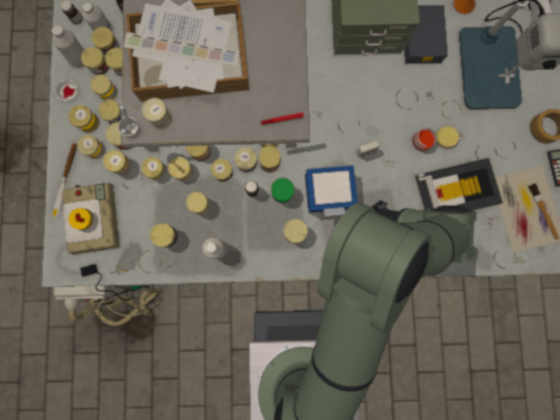

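The wrist view shows the tips at (280,250) with the lip's near corner at (280,160) dead ahead. The box and the purple jar are clear. Moving under the lip.

```bash
python3 - <<'E'
from h import *
from workcell import *
print(movel((516,-126,50),max_speed=60,guard=4))
st=read_state(); print(st["time"],st["eef_pos"],st["ft_force"])
c=camera("wrist"); cv2.imwrite("pics/wrist5.png",c["image"])
for p in [(517,-126,62),(518,-126,75)]:
    print(movel(p,max_speed=40,guard=6)); st=read_state(); print(st["time"],st["eef_pos"],np.round(st["ft_force"],1))
c=camera("wrist"); cv2.imwrite("pics/wrist6.png",c["image"])
E
```

```text
False
14.875 [ 516.02520672 -126.37863222   50.06324219] [ 0.45969383  0.06706608 -0.59490779]
False
15.375 [ 517.1625372  -126.04663607   62.28780661] [-0.4 -0.2  0.2]
False
15.85 [ 518.04998732 -126.1161955    75.17422313] [ 0.4 -0.9 -1.3]
```

View pics/wrist5.png

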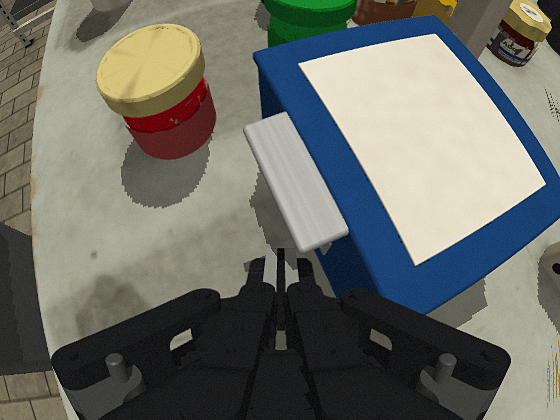

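View pics/wrist6.png

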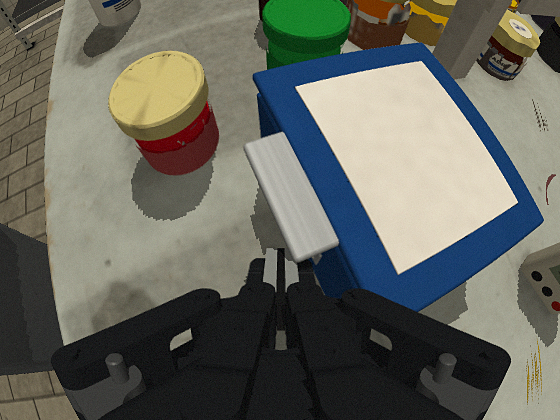

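The fingertips only just catch the lip's outer corner: in the picture the lip corner at (305,262) covers only the right finger. I'll lower, move deeper in and nearer the box, then lift again.

```bash
python3 - <<'E'
from h import *
from workcell import *
print(movel((516,-127,46),max_speed=60))
print(movel((522,-116,40),max_speed=40,guard=4))
st=read_state(); print(st["time"],st["eef_pos"],st["ft_force"])
c=camera("wrist"); cv2.imwrite("pics/wrist7.png",c["image"])
for p in [(522,-116,52),(522,-116,64),(522.5,-116,76)]:
    print(movel(p,max_speed=40,guard=6)); st=read_state(); print(st["time"],st["eef_pos"],np.round(st["ft_force"],1))
c=camera("wrist"); cv2.imwrite("pics/wrist8.png",c["image"])
E
```

```text
False
True
16.7917 [ 518.09097439 -122.40936682   43.54520161] [-1.75362348  1.55478078  0.43911775]
True
17.1833 [ 521.61854326 -116.34716942   51.87000487] [-2.9 -2.8 -0.7]
False
17.6583 [ 522.14899553 -116.22449213   64.20505074] [-1.  -4.3 -0.5]
False
18.1083 [ 522.51500773 -115.6649784    76.20295575] [-0.9  0.1 -0.8]
```

View pics/wrist7.png

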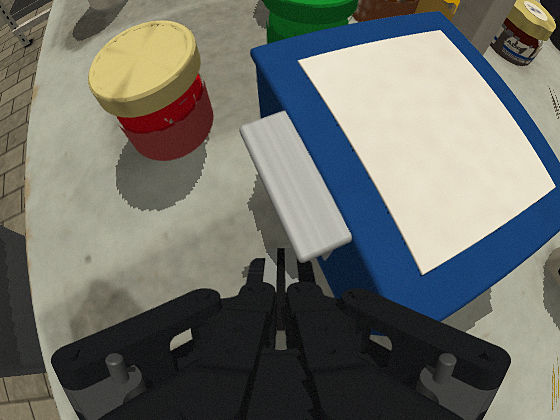

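View pics/wrist8.png

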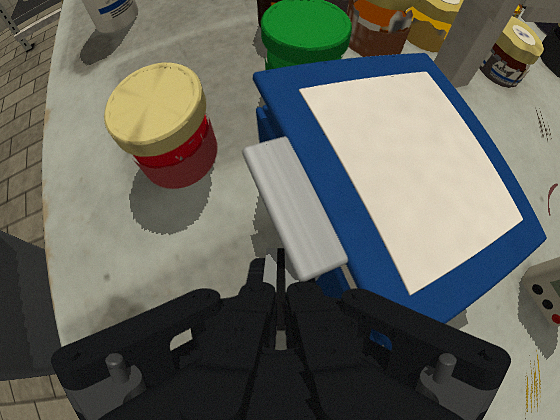

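In this view the lid is already lifted slightly (gap at (262,120)) and the right finger is under the lip. I continue along the arc.

```bash
python3 - <<'E'
from h import *
from workcell import *
for p in [(524,-116,92),(530,-116,110),(538,-116,126)]:
    g=movel(p,max_speed=50,guard=8); st=read_state(); print(g,st["time"],np.round(st["eef_pos"],1),np.round(st["ft_force"],1))
    if g: break
for n in ("wrist","top","side"):
    c=camera(n); cv2.imwrite(f"pics/{n}9.png",c["image"]); pickle.dump(c,open(f"pics/{n}9.pkl","wb"))
E
```

```text
False 18.6333 [ 524.1 -115.9   92.3] [-1.4 -0.2 -0.8]
False 19.1667 [ 530.1 -115.9  110.1] [0.1 0.1 0.2]
False 19.675 [ 538.1 -116.   126.1] [-1.2  0.1 -0.5]
```

View pics/wrist9.png

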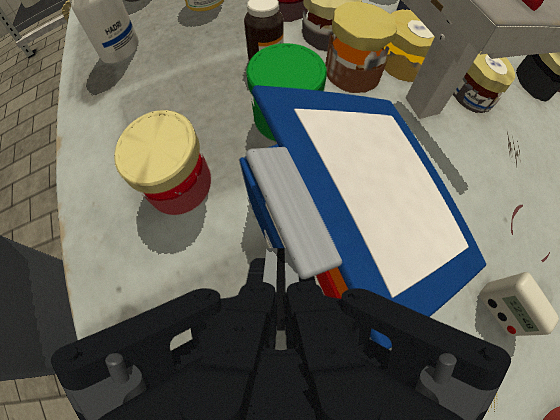

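View pics/side9.png

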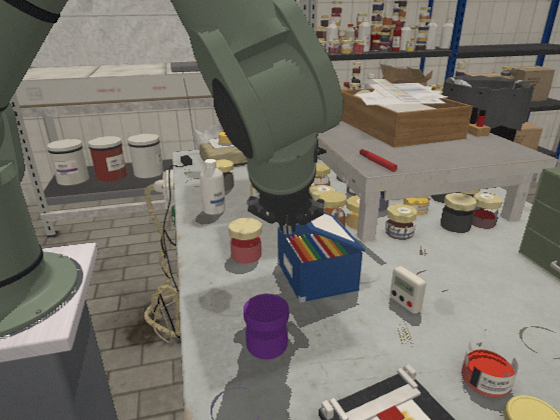

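The side view shows the lid well up with the cards visible at (320,245), and the box hasn't moved. I continue the swing.

```bash
python3 - <<'E'
from h import *
from workcell import *
for p in [(559,-114,148),(585,-112,166)]:
    g=movel(p,max_speed=60,guard=8); st=read_state(); print(g,st["time"],np.round(st["eef_pos"],1),np.round(st["ft_force"],1))
    if g: break
for n in ("wrist","side"):
    c=camera(n); cv2.imwrite(f"pics/{n}10.png",c["image"])
E
```

```text
False 20.4833 [ 559.  -113.9  148. ] [-0.5 -0.8  0.2]
False 21.1583 [ 584.9 -112.3  165.9] [-0.6 -5.3 -0.1]
```

View pics/wrist10.png

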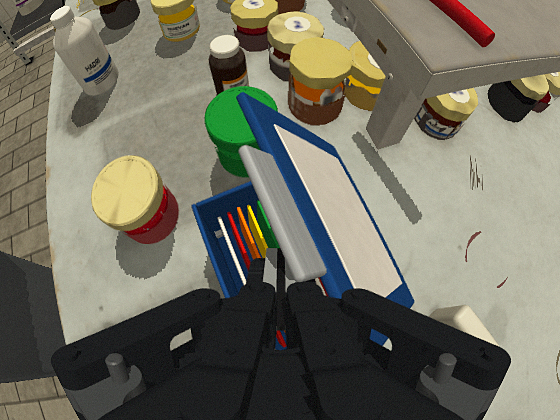

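View pics/side10.png

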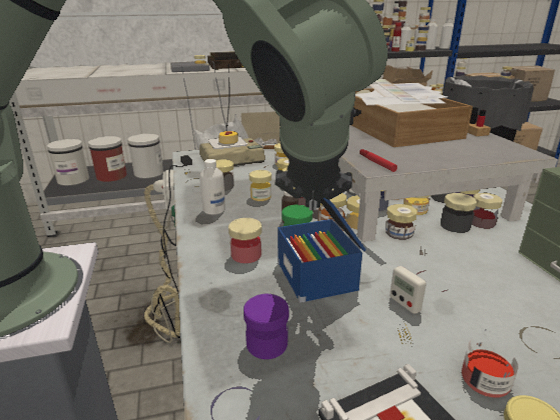

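The lid is at about 60° with the finger behind the lip corner at (310,278). There's a −5 N sideways force, so I ease back 4 mm in y and continue past upright.

```bash
python3 - <<'E'
from h import *
from workcell import *
for p in [(592,-116,169),(616,-116,176),(635,-116,179),(652,-115,180)]:
    g=movel(p,max_speed=60,guard=8); st=read_state(); print(g,st["time"],np.round(st["eef_pos"],1),np.round(st["ft_force"],1))
    if g: break
for n in ("wrist","side"):
    c=camera(n); cv2.imwrite(f"pics/{n}11.png",c["image"])
E
```

```text
False 21.55 [ 592.1 -115.7  168.9] [-0.3  0.3  0. ]
False 22.1167 [ 615.9 -115.9  175.8] [-0.7 -0.2 -1. ]
False 22.5833 [ 635.  -116.   178.8] [-0.2 -0.7 -0.6]
False 23.0167 [ 652.1 -114.9  179.8] [-0.2  0.4  1. ]
```

View pics/wrist11.png

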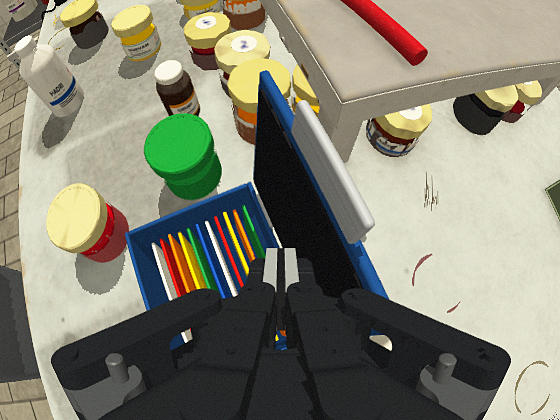

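View pics/side11.png

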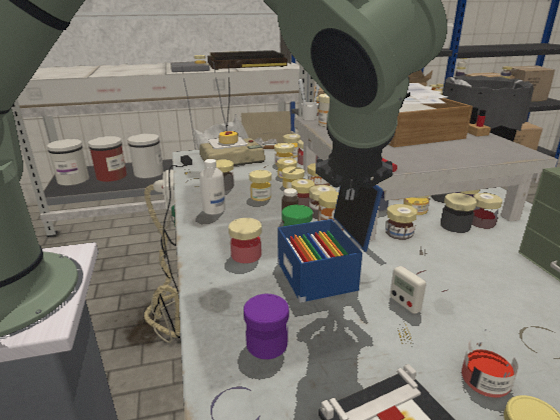

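The lid is about upright, its underside facing the finger. A little more push takes it over, then I retreat and check.

```bash
python3 - <<'E'
from h import *
from workcell import *
g=movel((682,-115,180),max_speed=50,guard=8); st=read_state(); print(g,st["time"],np.round(st["eef_pos"],1),np.round(st["ft_force"],1))
wait(0.8)
g=movel((600,-125,200),max_speed=120,guard=8);print(g)
g=movel((500,-180,240),max_speed=150,guard=10);print(g)
movep((470,-260,250),RO(90,35,0))
for n in ("wrist","side","top"):
    c=camera(n); cv2.imwrite(f"pics/{n}12.png",c["image"]); pickle.dump(c,open(f"pics/{n}12.pkl","wb"))
st=read_state(); print(g,st["time"],np.round(st["eef_pos"],1),np.round(st["ft_force"],1))
E
```

```text
False 23.8667 [ 681.8 -115.1  179.9] [-0.2  0.9  0.2]
False
False
False 27.2333 [ 470.6 -258.8  250.4] [-1.   0.5 -0.8]
```

View pics/top12.png

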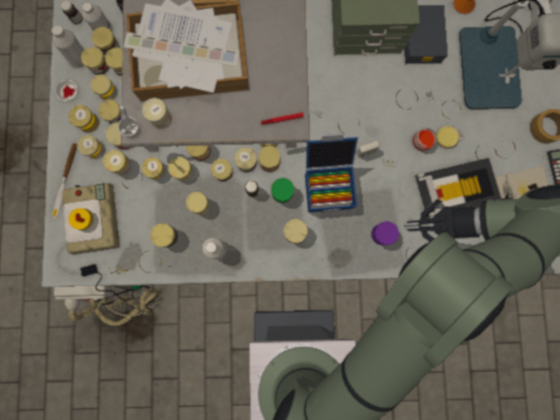

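View pics/side12.png

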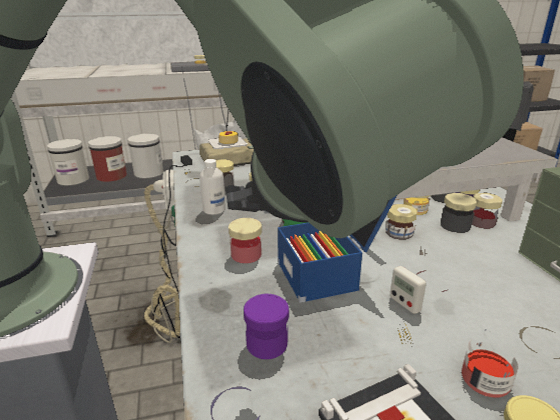

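The top view shows the dark lid underside leaning back at (331,153), the cards exposed at (330,190) and the jar at (295,232). Checking the numbers.

```bash
python3 - <<'E'
from h import *
a=pickle.load(open("pics/top0.pkl","rb")); t=pickle.load(open("pics/top12.pkl","rb"))
P=cloud(t); B=P[140:166,310:354].reshape(-1,3); B=B[(B[:,2]>110)&(B[:,2]<225)]
k=np.polyfit(B[:,2],B[:,0],1); print("lid n",len(B),"zmax",B[:,2].max(),"angle",np.pi/2+np.arctan(k[0]),"x at z86",np.polyval(k,86))
hsv=cv2.cvtColor(t["image"],cv2.COLOR_BGR2HSV); m=(hsv[...,0]>=18)&(hsv[...,0]<=35)&(hsv[...,1]>60)
J=P[m&(P[...,2]>60)&(P[...,2]<90)&(np.abs(P[...,0]-485)<70)&(np.abs(P[...,1]-20)<80)]
print("jar",cv2.minEnclosingCircle(J[:,:2].astype(np.float32)),np.median(J[:,2]))
F=P[(P[...,2]>75)&(P[...,2]<100)&(P[...,0]>520)&(P[...,0]<640)&(np.abs(P[...,1]+97)<90)]; print("box front",np.percentile(F[:,0],1),np.percentile(F[:,1],[0.5,99.5]))
ga,gt=[cv2.cvtColor(c["image"],cv2.COLOR_BGR2GRAY) for c in(a,t)]
for n,(u,v) in dict(white=(213,248),green=(283,190),purple=(386,233),amber=(252,188),y=(197,202),d=(163,236)).items():
    T=ga[v-16:v+16,u-16:u+16]; r=cv2.matchTemplate(gt[v-24:v+24,u-24:u+24],T,cv2.TM_CCOEFF_NORMED); _,mx,_,l=cv2.minMaxLoc(r); print(n,round(mx,3),l[0]-8,l[1]-8)
E
```

```text
lid n 971 zmax 202.78842663749015 angle 2.0012739453312065 x at z86 661.2085945477929
jar ((477.06683349609375, 12.167037963867188), 34.98986053466797) 74.44007046275465
box front 538.0167094698023 [-168.92473373  -26.18848912]
white 0.999 0 0
green 0.999 0 0
purple 0.999 0 0
amber 0.999 0 0
y 0.999 0 0
d 0.999 0 0
```

Lid at 2.00 rad, jar about +114 mm, box and bystanders unmoved, and the robot is clear. Handing in.

```bash
python3 - <<'E'
from workcell import *
finish_job(); print(read_state()["time"])
E
```

```text
the job is handed in; nothing more can be done
the job is handed in; nothing more can be done
```

The lid is fully open and the red jar is clear of the box. I handed the job in after about 27 s of the 53 s allowed, and the system gave no verdict.

I pushed the jar about 115 mm to the left with closed fingers held low. Then I put the fingertip under the right end of the steel lip and swung the lid up past upright until it fell open.

**Last checks, from the top camera just before hand-in:**
- **Lid:** it leans at 2.00 rad by itself, against its stop.
- **Red jar:** it stands upright about 114 mm to the left of the box's centre line; more than 100 mm is needed.
- **Box:** it shows no shift within about 2 mm.
- **Other items:** the white bottle, the amber bottle, the two other bench jars checked and the green and purple look-alikes moved by 0 pixels.
- **Robot:** it was clear of everything, with about 1 N or less on the tool.

**What did not go cleanly:**
- My first reach under the lip caught only its corner, so I lowered the finger and went in deeper.
- The second reach stopped once on a light touch (force limit 4 N), and the start of the lift stopped once at its 6 N limit.
- There was a brief sideways force of about 5 N during the swing. I eased off, and it stayed well under the 20 N limit.

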